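Shut the two outer lids of the garnish box

TASK

All three lids of the garnish box stand open. With the fingertips, push the left and the right lid down until both are fully shut, easing them down without slamming and without gripping or lifting them, and leave the middle lid standing open as it is, because that compartment is in use. Do not disturb the things standing round the box, and finish clear of everything.

Things in the scene. Friction and masses are not known exactly. Their poses are not given: they have to be found in the camera images.
- garnish_box: Grey-white steel box, fixed, 144 mm front to back, 301 wide, 108 high when shut; three compartments in a row, each with a flat hinged lid. Origin on the worktop under its middle; x points from its front (robot side) to the hinge side, y left, z up; turned up to 0.55 rad. Front wall at x = -58 mm, back wall +72. Hinge line of all lids: x = +69, z = +107 mm. Lid centres: y = +100 left, 0 middle, -100 mm right.
- garnish_box_lid_1 (a joint): Hinge angle of the left lid of the garnish box, rad: 0 = shut, grows as the lid's front edge swings up and back, pi/2 = upright; stop at 1.80. Starts half open, 0.5 to 1.3. Weak hinge friction (about 0.1 N m) holds the lid wherever it is left, so it must be pushed all the way; about 1 to 2 N at the front edge moves it.
- garnish_box_lid_2 (a joint): Hinge angle of the middle lid of the garnish box, rad: 0 = shut, grows as the lid's front edge swings up and back, pi/2 = upright; stop at 1.80. Starts nearly upright, 1.35 to 1.6, and is to stay so. Weak hinge friction (about 0.1 N m) holds the lid wherever it is left, so it must be pushed all the way; about 1 to 2 N at the front edge moves it.
- garnish_box_lid_3 (a joint): Hinge angle of the right lid of the garnish box, rad: 0 = shut, grows as the lid's front edge swings up and back, pi/2 = upright; stop at 1.80. Starts half open, 0.5 to 1.3. Weak hinge friction (about 0.1 N m) holds the lid wherever it is left, so it must be pushed all the way; about 1 to 2 N at the front edge moves it.
- lid_1_lip (a point): Middle of the front free edge of the left lid, on its outer (top) face; moves with the lid, 128 mm from the hinge line. A lid is 97 mm wide, 2 mm thick, 4 mm from the next one, with an 11 mm lip bent inwards at the free edge; shut, its outer face lies 104.5 mm above the worktop, 3 mm below the hinge line.
- lid_2_lip (a point): Middle of the front free edge of the middle lid, on its outer (top) face; moves with the lid, 128 mm from the hinge line. A lid is 97 mm wide, 2 mm thick, 4 mm from the next one, with an 11 mm lip bent inwards at the free edge; shut, its outer face lies 104.5 mm above the worktop, 3 mm below the hinge line.
- lid_3_lip (a point): Middle of the front free edge of the right lid, on its outer (top) face; moves with the lid, 128 mm from the hinge line. A lid is 97 mm wide, 2 mm thick, 4 mm from the next one, with an 11 mm lip bent inwards at the free edge; shut, its outer face lies 104.5 mm above the worktop, 3 mm below the hinge line.
- squeeze_bottle: Loose dark red sauce squeeze bottle with a pointed red cap, 53 mm across, 180 mm tall, upright to the right of the box; origin under its middle. Leave alone.
- pepper_jar: Loose glass spice jar with a red cap, 45 mm across, 108 mm tall, upright to the left of the box; origin under its middle. Leave alone.
- dish_blue: Loose small dark blue dish, 84 mm across, 24 mm high, close in front of the box; origin under its middle. Leave alone.

How it is judged:
By the outcome, as a careful person would: the job done as asked, in the order asked, and still so for the second after the job is handed in, with the robot touching nothing.
It also fails if it takes over 51 s, if anything falls off the work surface, if the arm or the gripper's body presses on something with over 40 N, if the wrist force passes 120 N, or if a joint passes its speed limit or range.

ROBOT

A 6-joint arm with a two-finger parallel gripper is mounted at the origin on a cart in front of the work surface, level with it; the furniture and walls round the work are solid. World frame = base frame: x ahead of the robot, y to its left, z up, the work surface at z = 0. Lengths are in mm, angles in rad, forces in N, time in s.
With the tool pointing down it reaches from about 300 to 775 mm from the base axis. Payload 14.6 kg.
Tool frame: the origin (TCP) lies midway between the tips of the shut fingers; the grasp point (between the pads) lies 19 mm behind it; y points along the fingers, z is the direction in which the jaws open and shut, and the axes are right-handed (so a half turn about y gives the same grasp; the last joint's range is limited). The gripper opens to 94 mm and grips with 3 to 60 N. Pads are 16 mm wide; open, the fingers measure 119 mm over their backs; the gripper's body (75 mm by 177 mm) begins 78 mm behind the grasp point.
Start: joints at [-1.4, 0.3, 1.521, -0, 1.321, -0.067], TCP at [129.554, -534.514, 205.446] pointing down, gripper open.
Joint ranges: [-3.03, 3.03], [-0.79, 2.21], [0.23, 2.52], [-1.04, 4.18], [0, 3.07], [-2.55, 2.55]. Speed limits (rad/s): [2.22, 2.22, 2.57, 3.14, 3.14, 3.14].

INTERFACE

Orientations are given as [roll, pitch, yaw] about the fixed x, y, z axes, in that order (R = Rz(yaw) Ry(pitch) Rx(roll)).
In Python, from cell import manip gives the robot as it stands.
- The arm moves only by the tool play_rows, never from a script. Its argument "series" is a list of rows, each a list of 3 entries, a list of its own where there are three numbers: the shift along the tool's x, y, z in m, then the turn about the tool's y in rad, then the closure, from 0 (fully open) to 1 (shut). In form: [[[dx, dy, dz], twist, grip], ...]. A call has 1 to 20 rows; each row is the pose to reach, as a shift and turn from the pose measured when the call began, along the tool's axes at that moment; what a row does not reach only later rows make up. A row lasts 1/10 s, in which the tool goes at most 50 mm and 8.59 degrees, less where a joint would pass 70% of its speed; a pose out of reach is approached as far as the arm can. A call with a gripper value outside its range is refused whole. The fingers move at their own pace and stop on an object; "squeeze" is the grip in N (left out, the last holds). Time passes only in rows, so rows that repeat a pose let the fingers close. It gives the time, the measured TCP pose, the force and the opening at its end, in the units of the state.
- manip.read_state(): the state, without advancing time (a new reading comes with each control period).
- manip.camera(name): name is "side" or "top"; returns the picture (480x640x3 uint8, red, green, blue); there is no depth.
- manip.camera_params(name): a dict with "K" (3x3 intrinsics, pixels), "dist_coeffs" ([k1, k2, p1, p2, k3] as OpenCV has them; the pictures are not rectified), "rvec" (rotation vector, rad) and "tvec" (3), from world to camera coordinates, as OpenCV has them. Camera axes: x right, y down, z forward; pixel columns grow to the right and rows downward; lengths in mm; the calibration is good to about 2 mm. A picture is of the moment at which its call begins. camera_params takes no time and is no camera call.
- manip.sign_off(): hands the job in, once; it reports no verdict.
The state is a dict: "clock": time; "joints": joint angles; "qd": joint speeds; "effort": joint torques, N m; "eef_pos": TCP position; "eef_rot": TCP orientation; "wrist_force": force on the tool from outside, world axes, zero at the start; "moment": the same for the moment, N m; "finger_gap": finger opening in mm.
Only numpy, scipy, OpenCV 4.12 (cv2) and the standard library are available. Lean on these libraries where they do the work, as an engineer would, in place of code of your own. Each camera call takes 0.05 s, during which the arm holds its last target. There are 200 camera calls.

## Working session

There is one attempt and no reset: what is moved stays moved. The work goes in short steps, Python scripts to look and compute and a tool call to move; the robot and the scene stay as the last step left them, time stands still between calls to the robot, and variables do not carry over. Pictures are saved under pics/ and viewed, about 8 in all and at most 12, crops included, and the job is handed in when it is done.

Besides the shell and the picture viewer there is one more tool, called as name(argument=value, ...) on one line, values as JSON. play_rows: Moves the arm, as the interface text tells. Its arguments: {"type":"object","properties":{"series":{"type":"array","items":{"type":"array"}},"squeeze":{"type":"number"}},"required":["series"]}

```bash
ls; mkdir -p pics; python3 - <<'E'
from cell import manip
import cv2,numpy as np
s=manip.read_state()
for k,v in s.items(): print(k,np.round(v,3))
for n in("side","top"):
    im=manip.camera(n); cv2.imwrite(f"pics/{n}0.png",im[:,:,::-1])
    p=manip.camera_params(n); 
    R=cv2.Rodrigues(np.array(p["rvec"],float))[0]
    print(n,np.round(p["K"],1).tolist(),np.round(p["dist_coeffs"],3),"pos",np.round(-R.T@np.array(p["tvec"]).ravel()),np.round(R,2).tolist())
E
```

```text
pics
clock 0.0
joints [-1.4    0.3    1.522 -0.     1.321 -0.067]
qd [-0.001  0.002  0.001  0.001 -0.     0.001]
effort [-1.0000e-03 -5.3181e+01 -3.5274e+01  7.1000e-02  2.4000e-02 -0.0000e+00]
eef_pos [ 129.515 -534.279  204.894]
eef_rot [-1.572  0.    -2.904]
wrist_force [-0.474  0.293  0.233]
moment [0.006 0.012 0.008]
finger_gap 94.157
side [[615.4, 0.0, 324.3], [0.0, 615.4, 234.2], [0.0, 0.0, 1.0]] [-0.072  0.     0.     0.     0.   ] pos [ 486. -540. 1210.] [[1.0, -0.07, 0.01], [-0.05, -0.86, -0.51], [0.05, 0.51, -0.86]]
top [[481.1, 0.0, 313.5], [0.0, 481.1, 234.7], [0.0, 0.0, 1.0]] [-0.019  0.     0.     0.     0.   ] pos [340. 134. 962.] [[0.02, -1.0, 0.03], [-0.98, -0.03, -0.19], [0.19, -0.02, -0.98]]
```

View pics/top0.png

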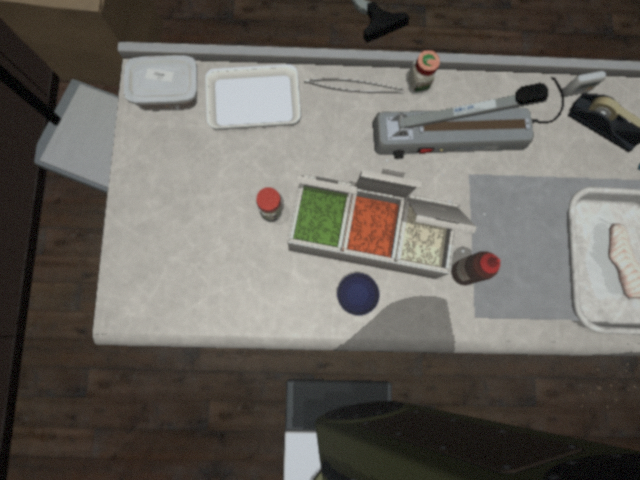

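View pics/side0.png

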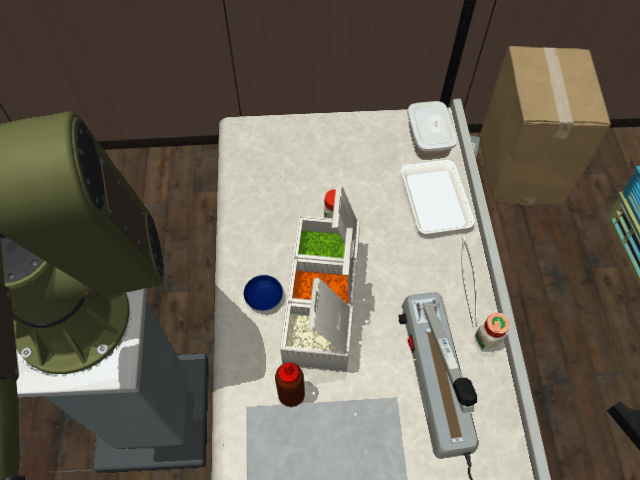

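The top view shows the box centred near (375,228) with green, orange and cream compartments from left to right. The jar is at (268,203), the bottle at (480,265) and the dish at (358,293). The side view shows the lid edges near (345,190) and (318,282). I'll enlarge the box in both views.

```bash
python3 - <<'E'
import cv2
a=cv2.imread("pics/top0.png")[150:320,240:510]; b=cv2.imread("pics/side0.png")[170:420,230:390]
cv2.imwrite("pics/tc.png",cv2.resize(a,None,fx=2.96,fy=2.96,interpolation=2)); cv2.imwrite("pics/sc.png",cv2.resize(b,None,fx=2.4,fy=2.4,interpolation=2))
E
```

```text
(no output)
```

View pics/tc.png

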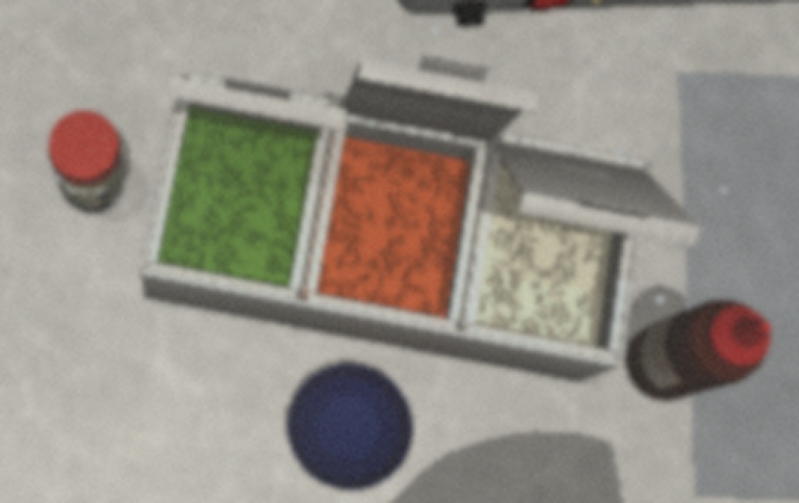

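View pics/sc.png

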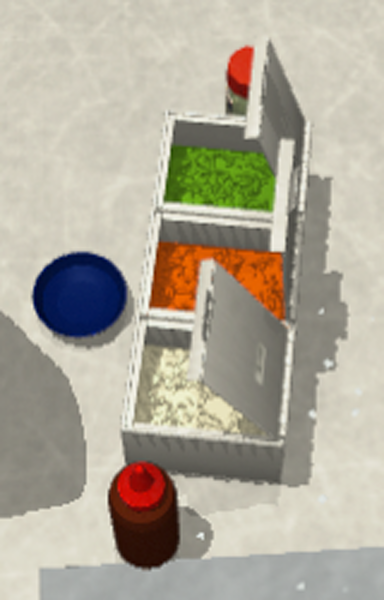

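The crops show the top front corners of the box at about (290,241) and (447,270) in the top view, and (300,217) and (281,350) in the side view. The left lid is nearly edge-on to the top camera, the middle lid leans back, and the right lid is clearly half open. I'll triangulate these points.

```bash
cat > h.py <<'E'
from cell import manip
import cv2,numpy as np
P={n:{k:np.array(v,float) for k,v in manip.camera_params(n).items() if k in("K","dist_coeffs","rvec","tvec")} for n in("top","side")}
def ray(n,px):
    p=P[n];R=cv2.Rodrigues(p["rvec"])[0]
    u=cv2.undistortPoints(np.array([[px]],float),p["K"],p["dist_coeffs"])[0,0]
    d=R.T@np.array([*u,1]);return -R.T@p["tvec"].ravel(),d/np.linalg.norm(d)
def onz(n,px,z):
    c,d=ray(n,px);return c+d*(z-c[2])/d[2]
def tri(a,b):
    c1,d1=ray("top",a);c2,d2=ray("side",b)
    t=np.linalg.lstsq(np.c_[d1,-d2],c2-c1,rcond=None)[0];p,q=c1+t[0]*d1,c2+t[1]*d2
    return (p+q)/2,np.linalg.norm(p-q)
def proj(n,X):
    p=P[n];return cv2.projectPoints(np.array(X,float).reshape(-1,1,3),p["rvec"],p["tvec"],p["K"],p["dist_coeffs"])[0][:,0]
E
cat > a.py <<'E'
from h import *
T=lambda x,y:(240+x/2.96,150+y/2.96)
S=lambda x,y:(230+x/2.4,170+y/2.4)
for k,a,b in [("FL",(148,268),(168,113)),("FR",(615,355),(123,432)),("L3 left",(522,194),(210,260)),("L3 right",(692,219),(197,378)),
  ("L1 lip left",(180,78),(266,40)),("L1 lip right",(340,100),(252,135)),("L2 lip L",(360,65),(285,142)),("L2 lip R",(535,100),(278,248))]:
    p,e=tri(T(*a),S(*b));print(k,p.round(1),round(e,1))
A=onz("top",T(148,268),103);B=onz("top",T(615,355),103)
C=onz("side",S(168,113),103);D=onz("side",S(123,432),103)
print(A,B,C,D,np.linalg.norm(A-B),np.linalg.norm(C-D))
F=[(A+C)/2,(B+D)/2];v=F[0]-F[1];yaw=np.arctan2(-v[0],v[1]);x=np.array([np.cos(yaw),np.sin(yaw),0])
o=(F[0]+F[1])/2+x*58;print("yaw",yaw,"o",o)
for n in P:
  im=manip.camera(n);h=cv2.cvtColor(im,cv2.COLOR_RGB2HSV)
  red=cv2.inRange(h,(0,150,90),(8,255,255))|cv2.inRange(h,(172,150,90),(180,255,255))
  for c in cv2.findContours(red,0,2)[0]:
    if cv2.contourArea(c)>80:
      (u,w),r=cv2.minEnclosingCircle(c);print(n,"red",(round(u),round(w)),round(r,1),onz(n,(u,w),108)[:2].round(),onz(n,(u,w),165)[:2].round())
E
python3 a.py
```

```text
FL [496.2 157.  109.5] 2.7
FR [ 448.9 -131.2  100.7] 2.6
L3 left [520.8 -45.6 222.2] 1.1
L3 right [ 507.6 -138.2  221.7] 3.3
L1 lip left [576.4 140.1 237.5] 3.8
L1 lip right [562.4  53.6 237.5] 5.2
L2 lip L [584.6  43.9 238.6] 0.3
L2 lip R [569.3 -48.8 240.7] 4.1
[496.05090335 156.81537152 103.        ] [ 449.81732078 -130.17190948  103.        ] [497.53422635 161.6282324  103.        ] [ 447.70719495 -132.32664999  103.        ] 290.68753605262896 298.1479598105296
yaw -0.16387038507292298 o [530.00040089   4.52425981 103.        ]
top red (490, 263) 9.4 [ 464. -206.] [ 455. -183.]
top red (373, 226) 32.2 [526.   6.] [514.  15.]
top red (268, 199) 10.6 [571. 200.] [556. 195.]
side red (288, 374) 12.5 [ 458. -181.] [ 459. -200.]
side red (332, 200) 10.1 [568. 198.] [564. 160.]
```

play_rows(series=[[[0,-0.03,0],0,0.3],[[0,-0.07,0],0,0.6],[[0,-0.1,0],0,1],[[-0.015,-0.11,-0.01],0.02,1],[[-0.04,-0.11,-0.025],0.05,1],[[-0.07,-0.11,-0.043],0.08,1],[[-0.105,-0.11,-0.065],0.1,1],[[-0.14,-0.11,-0.086],0.12,1],[[-0.175,-0.11,-0.108],0.15,1],[[-0.21,-0.11,-0.13],0.18,1],[[-0.245,-0.11,-0.151],0.2,1],[[-0.28,-0.11,-0.173],0.22,1],[[-0.315,-0.11,-0.194],0.25,1],[[-0.35,-0.11,-0.216],0.28,1],[[-0.385,-0.11,-0.238],0.3,1],[[-0.42,-0.11,-0.259],0.33,1],[[-0.455,-0.11,-0.281],0.36,1],[[-0.485,-0.11,-0.299],0.38,1],[[-0.508,-0.11,-0.314],0.4,1],[[-0.518,-0.11,-0.32],0.401,1]], squeeze=5)

```text
clock: 2.2
eef_pos: [558.6, -99.8, 314.8]
eef_rot: [-1.572, -0.001, 2.98]
wrist_force: [-0.1, -0.5, 0.7]
finger_gap: 0.7
```

play_rows(series=[[[0,0.015,0],0,1],[[0,0.035,0],0,1],[[0,0.06,0],0,1],[[0,0.08,0],0,1],[[0,0.095,0],0,1],[[0,0.1,0],0,1],[[0,0.1,0],0,1]])

```text
clock: 2.9
eef_pos: [558.1, -100.1, 214.6]
eef_rot: [-1.572, -0.002, 2.98]
wrist_force: [1.2, -0.4, -0.4]
finger_gap: 0.5
```

```bash
cat > look.py <<'E'
import sys
from h import *
s=manip.read_state();print(s["clock"],np.round(s["eef_pos"],1),np.round(s["wrist_force"],1))
a=manip.camera("side")[170:370,240:400];b=manip.camera("top")[150:300,270:470]
cv2.imwrite("pics/%s.png"%sys.argv[1],np.hstack([cv2.resize(a,(448,560),interpolation=2),cv2.resize(b,(348,261),interpolation=2) if 0 else np.vstack([cv2.resize(b,(348,261),interpolation=2),np.zeros((299,348,3),np.uint8)])])[:,:,::-1])
E
python3 look.py l1
```

```text
2.9 [ 558.1 -100.1  214.6] [ 1.2 -0.4 -0.4]
```

View pics/l1.png

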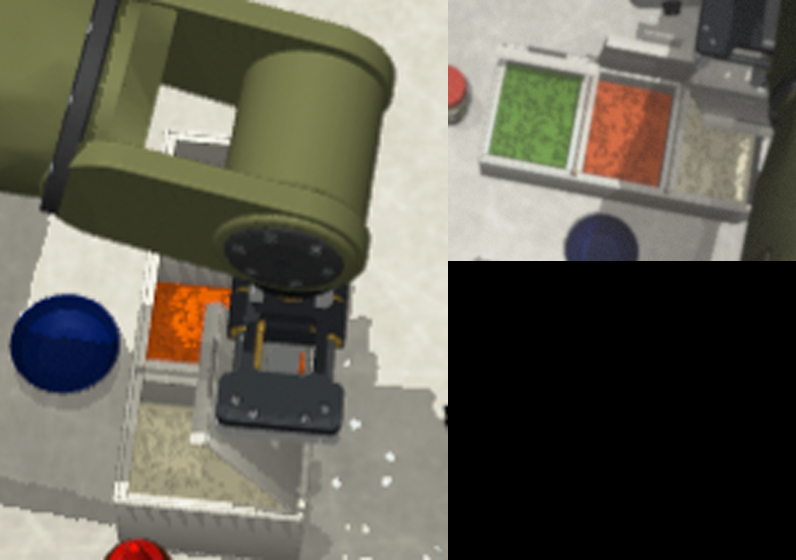

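The fingers are behind the right lid's outer face (lip near (205,370) in the crop) and clear of the middle lid. Next I sweep along the arc.

play_rows(series=[[[0.006,0.002,0],0,1],[[0.012,0.005,0],0,1],[[0.016,0.0065,0],0,1],[[0.021,0.009,0],0,1],[[0.0257,0.0117,0],0,1],[[0.0305,0.015,0],0,1],[[0.035,0.018,0],0,1],[[0.0395,0.0215,0],0,1],[[0.0436,0.025,0],0,1],[[0.0475,0.029,0],0,1],[[0.0515,0.033,0],0,1],[[0.055,0.0375,0],0,1],[[0.0585,0.042,0],0,1],[[0.0615,0.0465,0],0,1],[[0.0645,0.051,0],0,1],[[0.067,0.056,0],0,1],[[0.0695,0.061,0],0,1],[[0.0695,0.061,0],0,1]])

```text
clock: 4.8
eef_pos: [489.6, -88.6, 153.9]
eef_rot: [-1.572, -0.001, 2.98]
wrist_force: [-0.1, -0.5, 0.1]
finger_gap: 0.3
```

```bash
python3 look.py l2
```

```text
4.8 [489.6 -88.6 153.9] [-0.1 -0.5  0.1]
```

View pics/l2.png

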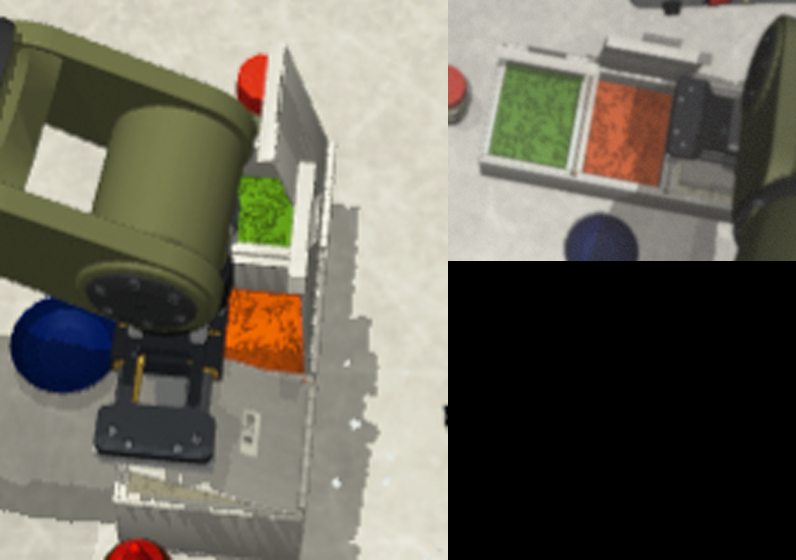

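The right lid has followed down to roughly 0.4 rad, and nothing else has moved. I continue down.

play_rows(series=[[[0.002,0.005,0],0,1],[[0.004,0.0105,0],0,1],[[0.006,0.016,0],0,1],[[0.0075,0.021,0],0,1],[[0.0085,0.0265,0],0,1],[[0.0095,0.032,0],0,1],[[0.0098,0.036,0],0,1],[[0.01,0.04,0],0,1],[[0.01,0.043,0],0,1],[[0.01,0.0455,0],0,1],[[0.01,0.0475,0],0,1],[[0.01,0.049,0],0,1],[[0.01,0.049,0],0,1]])

```text
clock: 6.2
eef_pos: [480.2, -87.1, 105.5]
eef_rot: [-1.572, -0.0, 2.98]
wrist_force: [0.2, -0.1, -0.1]
finger_gap: 0.7
```

play_rows(series=[[[0,0.001,0],0,1],[[0,0.002,0],0,1],[[0,0.002,0],0,1]])

```text
clock: 6.5
eef_pos: [480.4, -87.2, 104.5]
eef_rot: [-1.571, 0.001, 2.98]
wrist_force: [-4.8, 1.2, 13.0]
finger_gap: 0.0
```

The contact force is 13 N at z = 104.5, so the right lid is seated. I retreat upward and cross over to the left lid.

play_rows(series=[[[0,-0.01,0],0,1],[[0,-0.03,0],0,1],[[0,-0.06,0],0,1],[[0,-0.1,0],0,1],[[0,-0.14,0],0,1],[[0,-0.175,0],0,1],[[0,-0.2,0],0,1],[[0,-0.21,0],0,1],[[-0.005,-0.21,-0.01],0,1],[[-0.015,-0.21,-0.03],0,1],[[-0.03,-0.21,-0.06],0,1],[[-0.046,-0.21,-0.095],0,1],[[-0.062,-0.21,-0.13],0,1],[[-0.078,-0.21,-0.16],0,1],[[-0.09,-0.21,-0.185],0,1],[[-0.096,-0.21,-0.195],0,1],[[-0.097,-0.21,-0.197],0,1]])

```text
clock: 8.2
eef_pos: [607.9, 92.5, 312.8]
eef_rot: [-1.571, -0.002, 2.981]
wrist_force: [-0.6, 0.3, 0.1]
finger_gap: 0.5
```

```bash
python3 look.py l3
```

```text
8.2 [607.9  92.5 312.8] [-0.6  0.3  0.1]
```

View pics/l3.png

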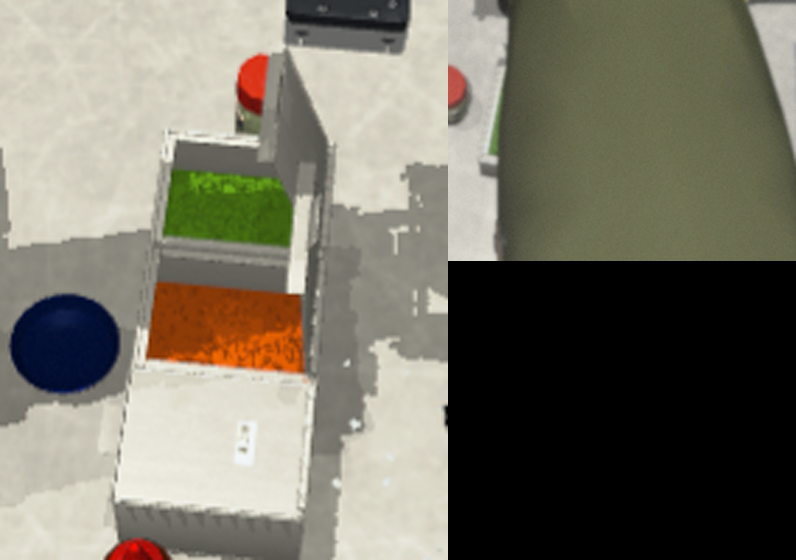

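The right lid is flat and shut, the middle lid is unchanged, and the tool is behind the left lid at safe height. I descend, then sweep.

play_rows(series=[[[0,0.015,0],0,1],[[0,0.035,0],0,1],[[0,0.06,0],0,1],[[0,0.08,0],0,1],[[0,0.092,0],0,1],[[0,0.095,0],0,1],[[0,0.095,0],0,1]])

```text
clock: 9.0
eef_pos: [607.4, 90.8, 219.5]
eef_rot: [-1.571, 0.0, 2.979]
wrist_force: [0.3, -0.2, 0.6]
finger_gap: 0.5
```

play_rows(series=[[[0.006,0.001,0],0,1],[[0.012,0.002,0],0,1],[[0.018,0.0035,0],0,1],[[0.023,0.0055,0],0,1],[[0.0285,0.0075,0],0,1],[[0.0335,0.01,0],0,1],[[0.0385,0.0125,0],0,1],[[0.0435,0.015,0],0,1],[[0.048,0.018,0],0,1],[[0.0525,0.0215,0],0,1],[[0.057,0.025,0],0,1],[[0.061,0.0285,0],0,1],[[0.0655,0.0325,0],0,1],[[0.069,0.0365,0],0,1],[[0.073,0.041,0],0,1],[[0.076,0.045,0],0,1],[[0.0795,0.05,0],0,1],[[0.0825,0.0545,0],0,1],[[0.0825,0.0545,0],0,1]])

```text
clock: 10.9
eef_pos: [525.5, 104.1, 164.3]
eef_rot: [-1.571, -0.001, 2.979]
wrist_force: [0.4, -0.1, 0.5]
finger_gap: 0.3
```

```bash
python3 look.py l4
```

```text
10.9 [525.5 104.1 164.3] [ 0.4 -0.1  0.5]
```

View pics/l4.png

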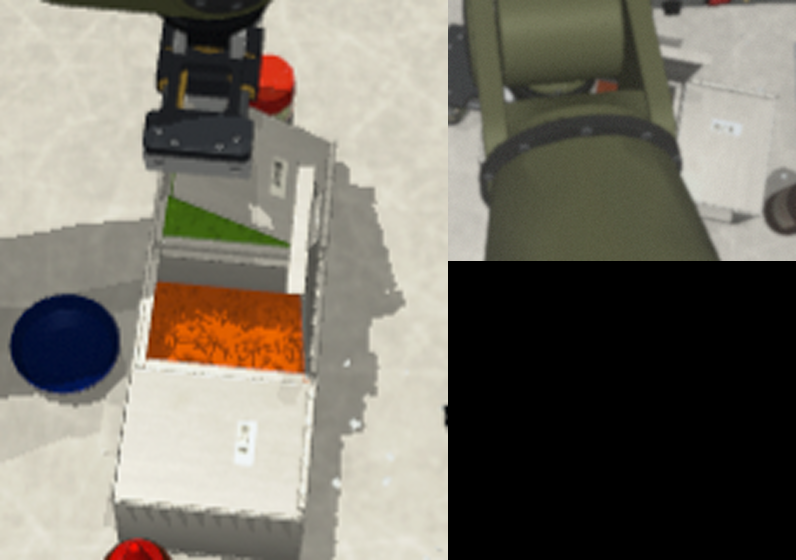

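The left lid is following down, now about half open, with the middle lid and the surroundings unchanged.

play_rows(series=[[[0.0025,0.005,0],0,1],[[0.005,0.01,0],0,1],[[0.007,0.015,0],0,1],[[0.009,0.0205,0],0,1],[[0.011,0.026,0],0,1],[[0.0125,0.031,0],0,1],[[0.0135,0.0365,0],0,1],[[0.0145,0.042,0],0,1],[[0.015,0.0465,0],0,1],[[0.015,0.0505,0],0,1],[[0.015,0.0535,0],0,1],[[0.015,0.056,0],0,1],[[0.015,0.058,0],0,1],[[0.015,0.059,0],0,1],[[0.015,0.06,0],0,1],[[0.015,0.06,0],0,1]])

```text
clock: 12.6
eef_pos: [511.3, 106.6, 104.9]
eef_rot: [-1.571, 0.0, 2.979]
wrist_force: [-0.5, 0.5, 0.1]
finger_gap: 0.7
```

play_rows(series=[[[0,0.001,0],0,1],[[0,0.002,0],0,1],[[0,0.002,0],0,1]])

```text
clock: 12.9
eef_pos: [511.5, 106.6, 104.4]
eef_rot: [-1.571, 0.001, 2.979]
wrist_force: [-7.5, -1.5, 15.8]
finger_gap: 0.6
```

The left lid is seated at 16 N. I retreat up and then off to the side.

play_rows(series=[[[0,-0.01,0],0,1],[[0,-0.03,0],0,1],[[0,-0.06,0],0,1],[[0,-0.1,0],0,1],[[0,-0.14,0],0,1],[[0,-0.18,0],0,1],[[0,-0.21,0],0,1],[[0,-0.22,0],0,1],[[0.01,-0.22,-0.02],0,1],[[0.03,-0.22,-0.05],0,1],[[0.05,-0.22,-0.085],0,1],[[0.07,-0.22,-0.12],0,1],[[0.09,-0.22,-0.155],0,1],[[0.11,-0.22,-0.19],0,1],[[0.125,-0.22,-0.22],0,1],[[0.13,-0.22,-0.24],0,1],[[0.13,-0.22,-0.25],0,1],[[0.13,-0.22,-0.25],0,1]])

```text
clock: 14.7
eef_pos: [423.4, 374.6, 323.3]
eef_rot: [-1.57, -0.0, 2.98]
wrist_force: [0.0, -0.2, -0.1]
finger_gap: 0.3
```

```bash
python3 look.py l5; python3 a.py | grep red
```

```text
14.7 [423.4 374.6 323.3] [ 0.  -0.2 -0.1]
top red (490, 263) 9.4 [ 464. -206.] [ 455. -183.]
top red (373, 226) 31.5 [526.   7.] [513.  15.]
top red (268, 199) 10.3 [571. 200.] [556. 195.]
side red (287, 373) 11.8 [ 457. -180.] [ 458. -198.]
side red (334, 200) 10.9 [573. 198.] [569. 160.]
```

View pics/l5.png

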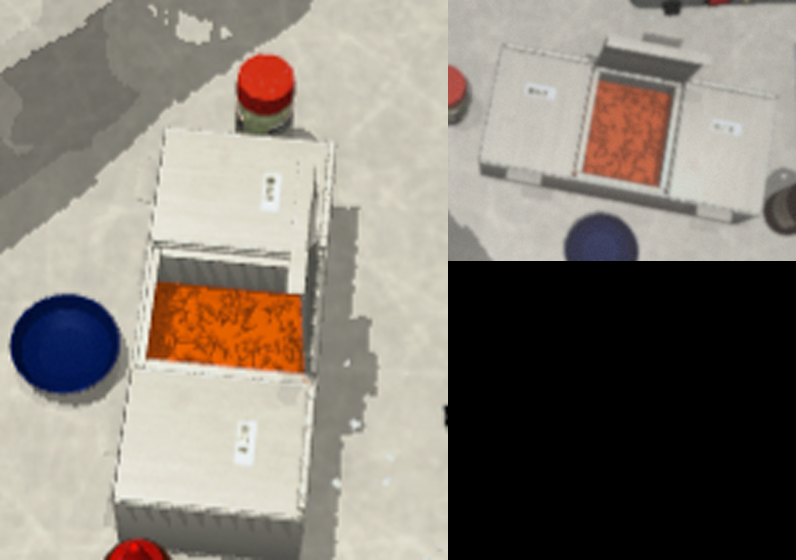

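Both outer lids lie flat, the middle lid stands as before, and the dish, jar and bottle have not moved. The small change in the jar's side-view centroid is because the lid no longer hides part of it.

```bash
python3 -c "
from cell import manip
print(manip.sign_off())"
```

```text
the job is handed in; nothing more can be done
None
```

The left and right lids are shut, the middle lid is still standing open, and I handed the job in at about 15 s. I pushed both lids down with the closed fingertips, following their swing slowly, the right lid first and then the left.

- **Seating:** each lid took a final press of about 13 N (right) and 16 N (left), with the fingertips at z ≈ 104.5 mm. That matches the stated height of a shut lid.
- **Last pictures:** both outer lids lie flat and the middle lid looks unchanged. The bottle and jar are where they were in the top view, and the dish shows no movement in the pictures.
- **Arm:** it is parked clear, at about 320 mm height and to the left of the box, with wrist force near zero.
- **Disagreement:** the jar's red cap shifted about 2 pixels in the side view only. I put that down to the open left lid having hidden part of it before. No check failed.

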